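Draw bearings from the spring-gate dispenser and hold the gate open

ROBOT

A 6-joint arm with a two-finger parallel gripper is mounted at the origin on the work surface. World frame = base frame: x ahead of the robot, y to its left, z up, the work surface at z = 0. Lengths are in m, angles in rad, forces in N, time in s.
With the tool pointing down it reaches from about 0.25 to 0.8 m from the base axis. Payload 8.5 kg.
Tool frame: the origin (TCP) lies on the centre line of the jaws, within the pads' length; the fingertips stand 19 mm ahead of it and the grasp point (between the pads) is the TCP (r.nose_length is the distance from the TCP to the fingertips, in m); z points along the fingers, y is the line along which they close (so a half turn about z gives the same grasp; the last joint's range is limited). The gripper opens to 85 mm and grips with 20 to 120 N. Pads are 22 mm wide; open, the fingers measure 114 mm over their backs; the gripper's body (76 mm by 85 mm) begins 54 mm behind the grasp point. The pads swing forward as they close: fully open they stand 13 mm farther back than shut.
Start: joints at [1.228, 0.238, -0.013, 1.319, 0, 1.571], TCP at [0.176, 0.494, 0.25] pointing down, gripper open.
Joint ranges: [-2.66, 2.66], [-1.03, 1.9], [-1.14, 1.46], [-1.82, 2.27], [-1.45, 1.34], [-3.14, 3.14]. Speed limits (rad/s): [2.22, 2.22, 2.79, 3.14, 3.14, 3.14].

INTERFACE

Orientations are given as a rotation vector (axis times angle).
In Python, from cell import r gives the robot as it stands. The module is installed in compiled form; this text tells all that it offers.
- The arm moves only by the tool play_rows, never from a script. Its argument "commands" is a list of rows, each a list of 6 numbers: the shift along the tool's x, y, z in mm, then the turn, a rotation vector about the tool's x, y, z in units of 5 degrees (1.0 is 5 degrees). In form: [[tx, ty, tz, rx, ry, rz], ...]. A call has exactly 5 rows; each row shifts and turns the commanded pose from where the row before left it, along the tool's axes as they then stand; what a row does not reach is not made up. A row lasts 1/8 s, in which the tool goes at most 62.5 mm and 10.7 degrees, less where a joint would pass 70% of its speed; a pose out of reach is approached as far as the arm can. A call with a gripper value outside its range is refused whole. "grip" is the opening, from -1 (shut) to 1 (fully open), set as the call begins (left out, the last holds). The fingers move at their own pace and stop on an object; the grip force is fixed at half the most. Time passes only in rows, so rows that do not move let the fingers close, or fill a call up. It gives the time, the measured TCP pose, the force, the opening and the grip force at its end, in the units of the state.
- r.state(): the state, without advancing time (a new reading comes with each control period).
- r.grab_frame(name): name is "scene" or "top" or "wrist"; returns a dict with "image" (480x640x3 uint8, red, green, blue), "fov_y" (degrees; the focal length in pixels is half the picture's height over the tangent of half this angle, whatever the lens; pixels are square), "cx", "cy" (the principal point, pixels), "world_from_camera" (4x4, takes a point from camera to world coordinates). Camera axes: x right, y down, z forward; pixel columns grow to the right and rows downward; lengths in m; the calibration is good to about 2 mm. A picture is of the moment at which its call begins. There is no depth.
- r.sign_off(): hands the job in; it is judged then, once.
The state is a dict: "t": time; "qpos": joint angles; "dq": joint speeds; "joint_efforts": joint torques, N m; "eef_pos": TCP position; "tcp_rot": TCP orientation; "wrist_force": force on the tool from outside, world axes, zero at the start; "wrist_torque": the same for the moment, N m; "width": finger opening in m; "gripper_force": force on a finger pad.
Only numpy, scipy, OpenCV 4.12 (cv2) and the standard library are available. Lean on these libraries where they do the work, as an engineer would, in place of code of your own. Each camera call takes 0.05 s, during which the arm holds its last target. There are 200 camera calls.

TASK

Set the thin plastic tray on the bench with one end under the spout of the bearing dispenser, handling it gently with a light grip because its walls crack if squeezed hard, and let go of it. Then pull the dispenser's spring-loaded gate out by its upright tab until the tab is level with the brass pointer on the rail, so that all three bearings roll into the tray, and finish still holding the gate there, as it springs shut if let go. Leave the oil bottle, the sprocket cassette and the wrench where they are.

Things in the scene. Friction and masses are not known exactly. Their poses are not given: they have to be found in the camera images.
- dispenser: Bearing dispenser fixed to the bench. Origin on the bench; its front is -x (to the robot). Base plate 120 x 130 mm, y = +20 to +150 mm. An aluminium chute slopes along y at x = 0, from y = +120 (145 mm high) down to a box spout, x = +-11, y = -45 to -89, z = 60 to 112 mm, open below. Below 60 mm it is clear at y < +20: the tray goes in from -y. Gate guide: x = -14 to -34, up to z = 102.
- spout (a point): Middle of the spout's open underside, 60 mm above the bench; bearings drop straight down from here. In the dispenser's frame at (0, -66, 60) mm; same axes as the dispenser.
- gate (a joint): Travel of the spring-return gate slide, m: 0 shut, grows as it is pulled out along the dispenser's -x, stop at 0.075. The spring pulls it shut with 4.2 N at 0 and 0.12 N more per mm (about 10 N at the pointer). The chute is open beyond 0.022.
- tab (a point): Middle of the thickness and width of the gate's upright steel pull tab, 15 mm below its top edge. Tab 10 mm thick (dispenser x), 40 mm wide (y), top 130 mm above the bench; free on all sides above the gate bar (z = 78 to 88 mm), which joins it behind; guide 61 mm behind. Gate shut: at (-100, -43, 115) mm in the dispenser frame. Pinch it from above, fingers in front and behind.
- pointer: Small brass pointer fixed on the steel rail beside the gate bar, blade 3 mm thick, top 88 mm above the bench. Origin in the blade's middle, 84 mm up; axes as the dispenser. It is set 30 to 50 mm in front (-x) of the shut tab, differently each time. The gate is at the mark when the middle of the tab's thickness has the same dispenser-frame x as this origin.
- tray: Open grey plastic tray, loose, 180 (its x) x 56 (its y) x 35 mm high, walls and floor 3 mm, 0.1 kg or so. Origin: centre of its underside. Both ends are alike. Best gripped across its 56 mm width near the end that stays away from the spout. It cracks when the fingers press on it with more than 90 N in all (45 N on each side).
- bearing1: Steel cartridge bearing, 22 mm diameter, 8 mm thick, 14 g, nearest the gate. Origin: its centre; x is its axis.
- bearing2: Second bearing in the chute, the same.
- bearing3: Third bearing in the chute, the same.
- oil: Bystander: yellow oil bottle, 64 mm diameter, 170 mm high, upright. Origin: centre of its underside.
- cassette: Bystander: steel sprocket cassette, stepped cone of 112 mm diameter, 36 mm high. Origin: centre of its underside.
- wrench: Bystander: steel wrench 170 mm long lying flat on the bench, to the left in front of the dispenser. Origin: under its middle, x along it.
There are look-alikes about, which are no part of the job. Of the things like the tray, leave any that is brown; of the rest the smaller one is meant.

How it is judged:
By the outcome, as a careful person would: the job done as asked, in the order asked, and still so for the second after the job is handed in, while the arm keeps its last pose, push and grip.
It also fails if it takes over 51 s, if anything falls off the work surface, if the arm or the gripper's body presses on something with over 40 N, if the wrist force passes 120 N, or if a joint passes its speed limit or range.

## Working session

There is one attempt and no reset: what is moved stays moved. The work goes in short steps, Python scripts to look and compute and a tool call to move; the robot and the scene stay as the last step left them, time stands still between calls to the robot, and variables do not carry over. Pictures are saved under pics/ and viewed, at most 10 in all, crops included, and the job is handed in when it is done.

Besides the shell and the picture viewer there is one more tool, called after "Call:" as name([rows], argument=value, ...), one row to a line, values as JSON. play_rows: Moves the arm, as the interface text tells. Its arguments: {"type":"object","properties":{"commands":{"type":"array","items":{"type":"array","items":{"type":"number"}}},"grip":{"type":"number"}},"required":["commands"]}

```bash
mkdir -p pics
cat > h.py <<'E'
import numpy as np, cv2
from cell import r
from scipy.spatial.transform import Rotation as R
def ray(f,u,v):
    F=240/np.tan(np.radians(f["fov_y"])/2); T=np.array(f["world_from_camera"])
    return T[:3,3], T[:3,:3]@np.array([(u-f["cx"])/F,(v-f["cy"])/F,1.])
def onz(f,u,v,z):
    o,d=ray(f,u,v); return (o+d*(z-o[2])/d[2])
def proj(f,p):
    F=240/np.tan(np.radians(f["fov_y"])/2); T=np.linalg.inv(np.array(f["world_from_camera"]))
    c=T[:3,:3]@np.array(p)+T[:3,3]; return F*c[:2]/c[2]+[f["cx"],f["cy"]]
def save(f,n): cv2.imwrite(f"pics/{n}.png",np.array(f["image"])[:,:,::-1])
E
python3 - <<'E'
from h import *
import pickle
for n in("top","scene"):
    f=r.grab_frame(n); save(f,n+"0"); pickle.dump(f,open(n+"0.pkl","wb")); print(n,f["fov_y"],np.round(f["world_from_camera"],3).tolist())
print(r.state())
E
```

```text
top 46.13332073707436 [[-0.001, -0.997, 0.076, 0.395], [-1.0, -0.001, -0.019, -0.031], [0.019, -0.076, -0.997, 1.298], [0.0, 0.0, 0.0, 1.0]]
scene 42.376182295890096 [[0.89, 0.31, -0.334, 0.934], [0.456, -0.632, 0.627, -0.894], [-0.016, -0.71, -0.704, 1.047], [0.0, 0.0, 0.0, 1.0]]
{'t': 0.1, 'qpos': array([ 1.22800725e+00,  2.38735311e-01, -1.41863273e-02,  1.31918720e+00,
       -1.66617412e-05,  1.57079451e+00]), 'dq': array([ 0.00028785, -0.00016452, -0.00053679,  0.00122527, -0.00151551,
        0.00151836]), 'joint_efforts': array([-5.11081744e-04, -5.39721751e+01,  3.46998131e+01,  1.34925146e-02,
       -1.12048119e-04, -2.07948069e-06]), 'eef_pos': array([0.17634684, 0.49412326, 0.24972789]), 'tcp_rot': array([-5.35781107e-01, -3.09535709e+00,  2.03580515e-03]), 'wrist_force': array([ 0.47928746, -0.00463168, -0.11628879]), 'wrist_torque': array([ 0.0363404 , -0.0338329 , -0.01545657]), 'gripper_force': 0.0, 'width': 0.08548204220299942}
```

View pics/top0.png

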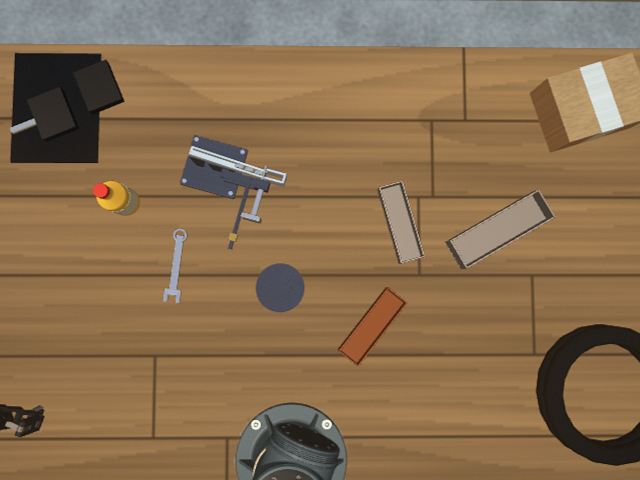

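View pics/scene0.png

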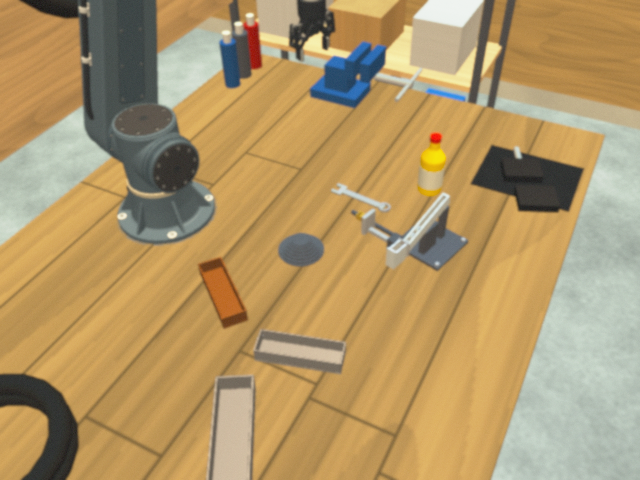

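The top view shows three trays: brown at (372,326), excluded by its colour; a large grey one at (500,230); and a smaller grey one at (401,222), which is the one meant. The dispenser is at (235,170), with its tab near (252,216) and the brass pointer near (233,238). The oil bottle is at (115,198), the wrench at (175,265) and the cassette at (280,288). An enlarged crop will confirm this.

Run:
```python
from h import *
import pickle
f=pickle.load(open("top0.pkl","rb")); im=np.array(f["image"])[:,:,::-1]
a=cv2.resize(im[125:255,170:300],(520,520),interpolation=cv2.INTER_CUBIC); b=cv2.resize(im[170:280,370:440],(280,440),interpolation=cv2.INTER_CUBIC)
b=cv2.copyMakeBorder(b,0,80,0,0,cv2.BORDER_CONSTANT); cv2.imwrite("pics/crop1.png",np.hstack([a,b]))
hsv=cv2.cvtColor(im,cv2.COLOR_BGR2HSV); print(hsv[225,400],hsv[230,500],hsv[50,520],hsv[150,210],hsv[238,233],hsv[185,400],hsv[240,370])
# tray: low saturation
m=((hsv[:,:,1]<75)).astype(np.uint8); m[:160]=0;m[300:]=0;m[:,:370]=0;m[:,570:]=0
for c in cv2.findContours(m,cv2.RETR_EXTERNAL,cv2.CHAIN_APPROX_NONE)[0]:
    if cv2.contourArea(c)<300: continue
    R_=cv2.minAreaRect(c); bx=cv2.boxPoints(R_); P=np.array([onz(f,u,v,.035) for u,v in bx]); print(R_,np.round(P,4).tolist(),[round(float(np.linalg.norm(P[i]-P[i-1])),4) for i in range(4)], P.mean(0))
```

```text
[ 15  51 171] [ 15  53 164] [ 16 128 155] [118  51  85] [ 21 144 181] [16 61 80] [ 16 127 161]
((500.1109313964844, 229.27432250976562), (33.280426025390625, 107.59648132324219), 59.858612060546875) [[0.4844, -0.3486, 0.035], [0.6081, -0.5642, 0.035], [0.5421, -0.6004, 0.035], [0.4195, -0.3852, 0.035]] [0.0745, 0.2485, 0.0753, 0.2477] [ 0.51353765 -0.47460891  0.035     ]
((400.700927734375, 221.8760223388672), (79.5751724243164, 26.643022537231445), 73.85565948486328) [[0.6084, -0.195, 0.035], [0.6255, -0.2535, 0.035], [0.4517, -0.3013, 0.035], [0.435, -0.2433, 0.035]] [0.18, 0.0609, 0.1803, 0.0603] [ 0.53014371 -0.24826151  0.035     ]
```

View pics/crop1.png

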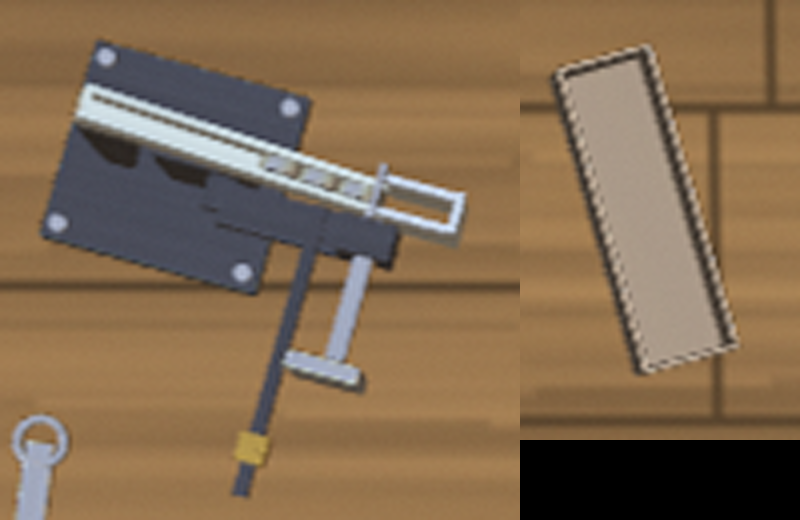

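The crop confirms the smaller grey tray, 180 x ~58 mm, at (401,222). In the dispenser half, the plate corners, spout, tab and pointer are all clear, so I can fit its pose.

```bash
cat > fit.py <<'E'
from h import *
import pickle
from scipy.optimize import least_squares
f=pickle.load(open("top0.pkl","rb")); im=np.array(f["image"])[:,:,::-1]
C=lambda x,y:np.array([170+(x+.5)/4-.5,125+(y+.5)/4-.5])
px=np.array([C(98,41),C(311,101),C(257,294),C(40,237)])
loc=np.array([[60,150],[60,20],[-60,20],[-60,150]])/1e3
def W(p,l,z):
    c,s=np.cos(p[2]),np.sin(p[2]); return [p[0]+c*l[0]-s*l[1],p[1]+s*l[0]+c*l[1],z]
fun=lambda p:np.ravel([proj(f,W(p,l,p[3]))-q for l,q in zip(loc,px)])
s=least_squares(fun,[.6,.1,-.26,.01],x_scale=[.1,.1,.1,.01]); p=s.x
if __name__=="__main__":
    for z in (None,.008,.012):
        q=p if z is None else least_squares(lambda a:fun([*a,z]),p[:3]).x
        print(z,np.round(q,4),np.round(fun([*q[:3],z or q[3]]),2))
    for n,l,z in(("tabtop",(-.1,-.043),.13),("spoutR+",(.011,-.089),.112),("spoutR-",(-.011,-.089),.112)):
        print(n,(proj(f,W(p,l,z))-[170,125])*4)
    hsv=cv2.cvtColor(im,cv2.COLOR_BGR2HSV)[225:255,220:245]; m=(hsv[:,:,0]>17)&(hsv[:,:,1]>135)&(hsv[:,:,2]>160); v,u=np.nonzero(m); print(len(u),u.mean()+220,v.mean()+225)
    P=onz(f,u.mean()+220,v.mean()+225,.088); c,s_=np.cos(p[2]),np.sin(p[2]); d=P[:2]-p[:2]; print("pointer disp",c*d[0]+s_*d[1],-s_*d[0]+c*d[1])
    for n,l in(("traycentre",(0,-.113)),("grip",(0,-.183)),("tab",(-.1,-.043)),("spout",(0,-.066))): print(n,np.round(W(p,l,0),4))
E
python3 fit.py
python3 - <<'E'
from h import *
s=r.state(); print(R.from_rotvec(s["tcp_rot"]).as_matrix().round(3))
E
```

```text
None [ 0.6416  0.0995 -0.2649 -0.0084] [-0.02  0.17  0.12 -0.36 -0.29  0.26  0.19 -0.07]
0.008 [ 0.6382  0.0968 -0.2649] [-0.27 -0.23  0.55 -0.58 -0.04  0.66 -0.25  0.14]
0.012 [ 0.6374  0.0961 -0.2649] [-0.33 -0.33  0.66 -0.64  0.03  0.76 -0.35  0.19]
tabtop [316.90102183 359.53779891]
spoutR+ [459.95308414 186.17036474]
spoutR- [448.97396749 225.61313919]
44 232.02272727272728 236.4318181818182
pointer disp -0.15084983982189099 -0.014679181282572396
traycentre [ 0.612  -0.0096  0.    ]
grip [ 0.5937 -0.0772  0.    ]
tab [0.5338 0.0841 0.    ]
spout [0.6243 0.0358 0.    ]
[[-0.942  0.336 -0.   ]
 [ 0.336  0.942 -0.001]
 [-0.    -0.001 -1.   ]]
```

```bash
cat > plan.py <<'E'
from h import *
import sys
def plan(x,y,z,yaw,n):
    """rows from measured pose to TCP (x,y,z) pointing down, tool y at yaw deg"""
    s=r.state(); p=np.array(s["eef_pos"]); Q=R.from_rotvec(s["tcp_rot"])
    yw=np.radians(yaw); yy=np.array([np.cos(yw),np.sin(yw),0]); zz=np.array([0,0,-1.]); G=R.from_matrix(np.c_[np.cross(yy,zz),yy,zz])
    t=np.array([x,y,z]); w=(Q.inv()*G).as_rotvec()
    print("pos",p.round(4),"F",np.round(s["wrist_force"],1),"w",round(s["width"],4),"t",s["t"])
    rows=[]
    for i in range(n):
        sh=Q.inv().apply((t-p)/(n-i)); w=(Q.inv()*G).as_rotvec()/(n-i)
        row=np.r_[sh.__mul__(1000).round(0),np.degrees(w)/5]; row[3:]=row[3:].round(2); rows.append(row.tolist())
        p=p+Q.apply(row[:3]/1000); Q=Q*R.from_rotvec(np.radians(row[3:]*5))
    for i in range(0,n,5): print(rows[i:i+5])
if __name__=="__main__":
    a=list(map(float,sys.argv[1:])); plan(*a[:4],int(a[4]))
E
python3 plan.py .4625 -.2666 .15 -74.6 20
```

```text
pos [0.1763 0.4941 0.2497] F [ 0.5 -0.  -0.1] w 0.0855 t 0.1
[[-26.0, -31.0, 5.0, -0.0, 0.0, 1.45], [-30.0, -27.0, 5.0, -0.0, 0.0, 1.45], [-33.0, -23.0, 5.0, -0.0, 0.0, 1.45], [-36.0, -19.0, 5.0, -0.0, 0.0, 1.45], [-38.0, -14.0, 5.0, -0.0, 0.0, 1.45]]
[[-40.0, -10.0, 5.0, 0.0, 0.0, 1.45], [-40.0, -4.0, 5.0, 0.0, 0.0, 1.45], [-41.0, 1.0, 5.0, 0.0, 0.0, 1.45], [-40.0, 6.0, 5.0, 0.0, 0.0, 1.45], [-39.0, 11.0, 5.0, 0.0, 0.0, 1.45]]
[[-38.0, 16.0, 5.0, 0.0, 0.0, 1.45], [-35.0, 20.0, 5.0, 0.0, 0.0, 1.45], [-32.0, 24.0, 5.0, 0.0, 0.0, 1.45], [-29.0, 28.0, 5.0, 0.0, 0.0, 1.45], [-25.0, 32.0, 5.0, 0.0, 0.0, 1.45]]
[[-21.0, 35.0, 5.0, 0.0, 0.0, 1.45], [-17.0, 37.0, 5.0, 0.0, 0.0, 1.45], [-12.0, 39.0, 5.0, 0.0, 0.0, 1.45], [-7.0, 41.0, 5.0, 0.01, 0.01, 1.45], [-1.0, 41.0, 6.0, 0.0, 0.0, 1.44]]
```

Call:
play_rows([
  [-26, -31, 5, 0, 0, 1.45],
  [-30, -27, 5, 0, 0, 1.45],
  [-33, -23, 5, 0, 0, 1.45],
  [-36, -19, 5, 0, 0, 1.45],
  [-38, -14, 5, 0, 0, 1.45],
], grip=1)

```text
t: 0.72
eef_pos: [0.2486, 0.3041, 0.2249]
tcp_rot: [1.478, 2.772, -0.001]
wrist_force: [0.9, 1.1, 0.1]
width: 0.0853
gripper_force: 0.0
```

Call:
play_rows([
  [-40, -10, 5, 0, 0, 1.45],
  [-40, -4, 5, 0, 0, 1.45],
  [-41, 1, 5, 0, 0, 1.45],
  [-40, 6, 5, 0, 0, 1.45],
  [-39, 11, 5, 0, 0, 1.45],
])

```text
t: 1.35
eef_pos: [0.3209, 0.114, 0.2001]
tcp_rot: [2.267, 2.175, 0.0]
wrist_force: [0.3, 0.4, 0.4]
width: 0.0856
gripper_force: 0.0
```

Call:
play_rows([
  [-38, 16, 5, 0, 0, 1.45],
  [-35, 20, 5, 0, 0, 1.45],
  [-32, 24, 5, 0, 0, 1.45],
  [-29, 28, 5, 0, 0, 1.45],
  [-25, 32, 5, 0, 0, 1.45],
])

```text
t: 1.98
eef_pos: [0.3915, -0.0758, 0.175]
tcp_rot: [-2.831, -1.361, 0.0]
wrist_force: [0.6, 1.0, 0.3]
width: 0.0852
gripper_force: 0.0
```

Call:
play_rows([
  [-21, 35, 5, 0, 0, 1.45],
  [-17, 37, 5, 0, 0, 1.45],
  [-12, 39, 5, 0, 0, 1.45],
  [-7, 41, 5, 0, 0, 1.45],
  [-1, 41, 6, 0, 0, 1.45],
])

```text
t: 2.6
eef_pos: [0.4629, -0.268, 0.1489]
tcp_rot: [-3.114, -0.413, 0.0]
wrist_force: [1.0, 0.3, 0.2]
width: 0.0855
gripper_force: 0.0
```

```bash
python3 - <<'E'
from h import *
import pickle
f=r.grab_frame("wrist"); save(f,"w1"); pickle.dump(f,open("w1.pkl","wb")); print(f["fov_y"],np.round(f["world_from_camera"],3).tolist())
E
python3 plan.py .4625 -.2666 .15 -74.6 5
```

```text
70.92371063934534 [[0.26, -0.914, -0.312, 0.543], [-0.966, -0.246, -0.084, -0.247], [-0.0, 0.323, -0.946, 0.273], [0.0, 0.0, 0.0, 1.0]]
pos [ 0.4648 -0.2718  0.148 ] F [ 3.  -4.2 -0.3] w 0.0858 t 2.65
[[-0.0, -1.0, -0.0, 0.01, -0.0, -0.03], [-0.0, -1.0, -0.0, 0.0, -0.0, -0.03], [-0.0, -1.0, -1.0, 0.01, -0.0, -0.03], [-0.0, -1.0, -0.0, 0.0, -0.0, -0.03], [-1.0, -2.0, -1.0, 0.01, -0.0, -0.02]]
```

View pics/w1.png

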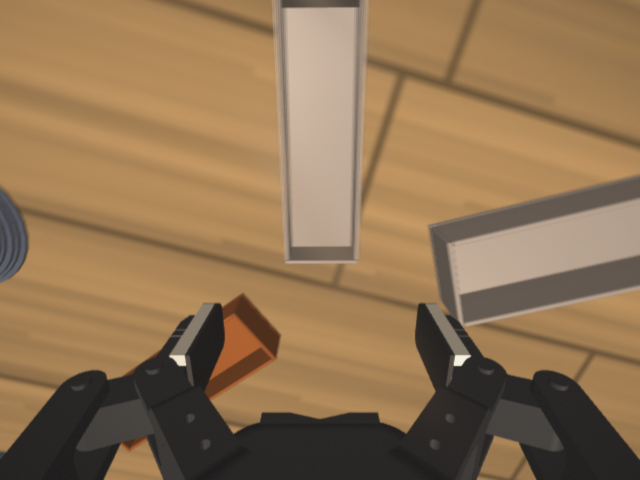

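The wrist view shows the tray straight ahead, its near rim corners at about (284,262) and (359,261). The large tray is at right and the brown one at lower left, below finger height. I'll check the tray position from these.

```bash
python3 - <<'E'
from h import *
import pickle
f=pickle.load(open("w1.pkl","rb"))
P=[onz(f,u,v,.035) for u,v in((284,262),(359,261),(366,10),(275,10))]; print(np.round(P,4))
a=(P[3]+P[2])/2-(P[0]+P[1])/2; print(np.degrees(np.arctan2(a[1],a[0])), np.linalg.norm(P[0]-P[1]))
c=(P[0]+P[1])/2; u=a/np.linalg.norm(a); print("near end",c,"grip",c+.02*u,"centre",c+.09*u)
E
python3 plan.py .4625 -.2666 .15 -74.6 5
```

```text
[[ 0.4383 -0.2471  0.035 ]
 [ 0.4541 -0.3023  0.035 ]
 [ 0.6127 -0.2575  0.035 ]
 [ 0.5984 -0.2042  0.035 ]]
15.394058536413425 0.057374635000066926
near end [ 0.44621613 -0.27471887  0.035     ] grip [ 0.46549859 -0.26940975  0.035     ] centre [ 0.5329872  -0.25082782  0.035     ]
pos [ 0.4648 -0.2718  0.148 ] F [ 3.  -4.2 -0.3] w 0.0858 t 2.65
[[-0.0, -1.0, -0.0, 0.01, -0.0, -0.03], [-0.0, -1.0, -0.0, 0.0, -0.0, -0.03], [-0.0, -1.0, -1.0, 0.01, -0.0, -0.03], [-0.0, -1.0, -0.0, 0.0, -0.0, -0.03], [-1.0, -2.0, -1.0, 0.01, -0.0, -0.02]]
```

Call:
play_rows([
  [-1, 1, 25, 0, 0, 0],
  [0, 0, 30, 0, 0, 0],
  [0, 0, 30, 0, 0, 0],
  [0, 0, 26, 0, 0, 0],
  [0, 0, 15, 0, 0, 0],
], grip=0.7)

```text
t: 3.28
eef_pos: [0.4613, -0.2673, 0.0219]
tcp_rot: [-3.112, -0.42, 0.003]
wrist_force: [-0.0, -0.1, -1.0]
width: 0.0728
gripper_force: 0.0
```

Call:
play_rows([
  [0, 0, 0, 0, 0, 0],
  [0, 0, 0, 0, 0, 0],
  [0, 0, 0, 0, 0, 0],
  [0, 0, 0, 0, 0, 0],
  [0, 0, 0, 0, 0, 0],
], grip=0.4)

```text
t: 3.9
eef_pos: [0.4621, -0.2679, 0.0237]
tcp_rot: [3.113, 0.42, 0.001]
wrist_force: [-0.2, 0.5, 0.1]
width: 0.0595
gripper_force: 0.0
```

Call:
play_rows([
  [0, 0, 0, 0, 0, 0],
  [0, 0, 0, 0, 0, 0],
  [0, 0, 0, 0, 0, 0],
  [0, 0, 0, 0, 0, 0],
  [0, 0, 0, 0, 0, 0],
], grip=0.3)

```text
t: 4.53
eef_pos: [0.4621, -0.2679, 0.0236]
tcp_rot: [3.113, 0.42, 0.0]
wrist_force: [-1.2, -0.1, 5.1]
width: 0.0559
gripper_force: 15.3
```

Call:
play_rows([
  [0, 0, -2, 0, 0, 0],
  [0, 0, -5, 0, 0, 0],
  [0, 0, -5, 0, 0, 0],
  [0, 0, 0, 0, 0, 0],
  [0, 0, 0, 0, 0, 0],
])

```text
t: 5.15
eef_pos: [0.462, -0.2678, 0.0353]
tcp_rot: [3.113, 0.42, -0.0]
wrist_force: [-0.9, 0.1, -1.2]
width: 0.0555
gripper_force: 15.2
```

```bash
python3 plan.py .5594 -.1931 .035 -15.2 10
python3 - <<'E'
from h import *
s=r.state(); print(s["gripper_force"])
f=r.grab_frame("scene"); im=np.array(f["image"])[200:440,180:500,::-1]; cv2.imwrite("pics/s1.png",cv2.resize(im,None,fx=2,fy=2))
E
```

```text
pos [ 0.462  -0.2678  0.0353] F [-0.9  0.1 -1.2] w 0.0555 t 5.15
[[11.0, -5.0, 0.0, 0.0, 0.0, -1.19], [12.0, -3.0, 0.0, 0.0, 0.0, -1.19], [12.0, -2.0, 0.0, 0.0, 0.0, -1.19], [12.0, -1.0, 0.0, 0.0, 0.0, -1.19], [12.0, 0.0, 0.0, 0.0, 0.0, -1.19]]
[[12.0, 2.0, 0.0, 0.0, 0.0, -1.19], [12.0, 3.0, 0.0, -0.0, 0.0, -1.19], [12.0, 4.0, 0.0, -0.0, 0.0, -1.19], [11.0, 5.0, 0.0, -0.0, 0.0, -1.18], [11.0, 7.0, 0.0, -0.0, 0.0, -1.19]]
15.2208611369133
```

View pics/s1.png

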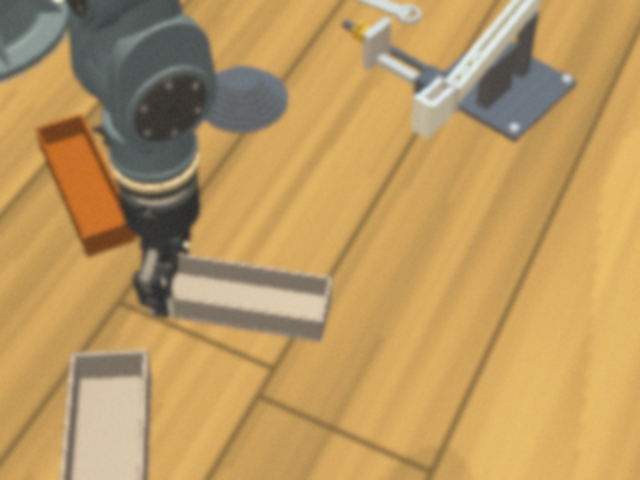

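The scene crop shows the tray held at its near end and level, with its free end at about (325,300) and the way to the spout at (430,110) clear. Wrist Fz fell by about 1 N from its free reading, so the tray is off the bench.

Call:
play_rows([
  [11, -5, 0, 0, 0, -1.19],
  [12, -3, 0, 0, 0, -1.19],
  [12, -2, 0, 0, 0, -1.19],
  [12, -1, 0, 0, 0, -1.19],
  [12, 0, 0, 0, 0, -1.19],
])

```text
t: 5.82
eef_pos: [0.5101, -0.2304, 0.0351]
tcp_rot: [-2.899, -1.21, 0.0]
wrist_force: [-1.3, 0.5, -1.6]
width: 0.0559
gripper_force: 15.2
```

Call:
play_rows([
  [12, 2, 0, 0, 0, -1.19],
  [12, 3, 0, 0, 0, -1.19],
  [12, 4, 0, 0, 0, -1.19],
  [11, 5, 0, 0, 0, -1.18],
  [11, 7, 0, 0, 0, -1.19],
])

```text
t: 6.45
eef_pos: [0.5597, -0.1927, 0.0351]
tcp_rot: [-2.492, -1.912, 0.001]
wrist_force: [0.1, -0.6, -1.6]
width: 0.0555
gripper_force: 15.2
```

Call:
play_rows([
  [0, 0, 0, 0, 0, 0],
  [0, 0, 0, 0, 0, 0],
  [0, 0, 0, 0, 0, 0],
  [0, 0, 0, 0, 0, 0],
  [0, 0, 0, 0, 0, 0],
])

```text
t: 7.08
eef_pos: [0.5594, -0.1932, 0.0354]
tcp_rot: [2.496, 1.908, -0.0]
wrist_force: [1.0, -0.5, -2.2]
width: 0.0557
gripper_force: 15.3
```

```bash
python3 plan.py .5895 -.0821 .035 -15.2 10
python3 - <<'E'
from h import *
import pickle
print(r.state()["tcp_rot"])
f=r.grab_frame("wrist"); save(f,"w2"); pickle.dump(f,open("w2.pkl","wb"))
E
```

```text
pos [ 0.5594 -0.1932  0.0354] F [ 1.  -0.5 -2.2] w 0.0557 t 7.075
[[12.0, -0.0, 0.0, 0.0, 0.0, -0.0], [11.0, -0.0, 0.0, 0.0, 0.0, -0.0], [12.0, -0.0, 0.0, 0.0, 0.0, -0.0], [11.0, -0.0, 0.0, 0.0, 0.0, -0.0], [12.0, -0.0, 0.0, 0.0, 0.0, -0.0]]
[[11.0, -0.0, 0.0, 0.0, 0.0, -0.0], [12.0, -0.0, 0.0, 0.0, 0.0, -0.0], [11.0, -0.0, 0.0, 0.0, 0.0, -0.0], [12.0, -0.0, 0.0, 0.0, 0.0, -0.0], [11.0, -0.0, 0.0, 0.0, 0.0, -0.01]]
[ 2.49606715e+00  1.90752189e+00 -5.21540283e-05]
```

View pics/w2.png

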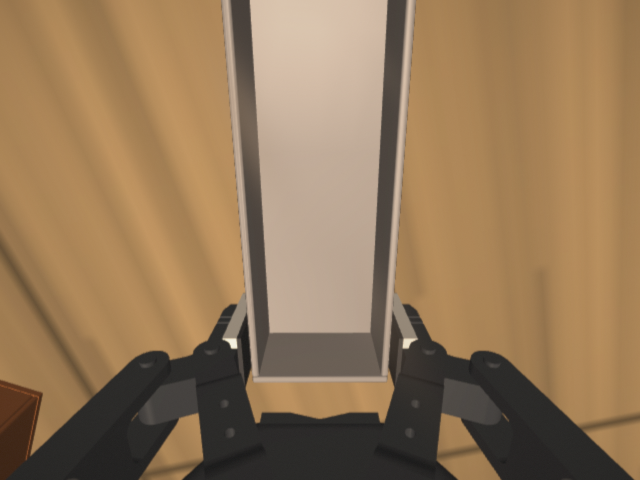

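The wrist view shows the tray square between the fingers, near rim at (253..387,378). I'll slide it in under the spout.

Call:
play_rows([
  [10, 0, 0, 0, 0, 0],
  [12, 0, 0, 0, 0, 0],
  [12, 0, 0, 0, 0, 0],
  [12, 0, 0, 0, 0, 0],
  [12, 0, 0, 0, 0, 0],
])

```text
t: 7.75
eef_pos: [0.575, -0.136, 0.0353]
tcp_rot: [2.495, 1.909, -0.0]
wrist_force: [0.3, 0.0, -1.0]
width: 0.0554
gripper_force: 15.3
```

Call:
play_rows([
  [12, 0, 0, 0, 0, 0],
  [12, 0, 0, 0, 0, 0],
  [12, 0, 0, 0, 0, 0],
  [10, 0, 0, 0, 0, 0],
  [6, 0, 0, 0, 0, 0],
])

```text
t: 8.38
eef_pos: [0.5885, -0.0861, 0.0353]
tcp_rot: [2.495, 1.909, -0.0]
wrist_force: [0.1, -0.2, -0.6]
width: 0.0559
gripper_force: 15.3
```

Call:
play_rows([
  [0, 0, 4, 0, 0, 0],
  [0, 0, 4, 0, 0, 0],
  [0, 0, 4, 0, 0, 0],
  [0, 0, 0, 0, 0, 0],
  [0, 0, 0, 0, 0, 0],
])

```text
t: 9.0
eef_pos: [0.5882, -0.0871, 0.0232]
tcp_rot: [-2.496, -1.908, 0.0]
wrist_force: [-0.2, -0.3, -0.7]
width: 0.0558
gripper_force: 15.6
```

Run:
```python
from h import *
import pickle
for n in("top","scene"):
    f=r.grab_frame(n); pickle.dump(f,open(n+"2.pkl","wb"))
    im=np.array(f["image"])[:,:,::-1]
    if n=="top": a=cv2.resize(im[125:275,170:360],None,fx=2.1,fy=2.1,interpolation=3)
    else: b=cv2.resize(im[160:310,270:470],None,fx=2,fy=2,interpolation=3)
h=max(a.shape[0],b.shape[0]); pad=lambda i:cv2.copyMakeBorder(i,0,h-i.shape[0],0,0,cv2.BORDER_CONSTANT)
cv2.imwrite("pics/c2.png",np.hstack([pad(a),pad(b)])); print(a.shape,b.shape)
```

```text
(315, 399, 3) (300, 400, 3)
```

View pics/c2.png

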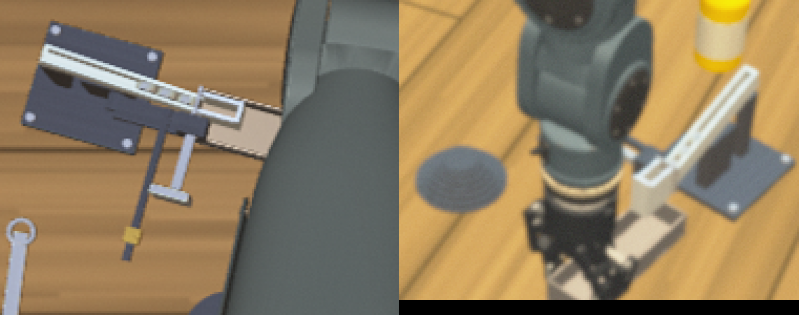

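The tray reaches under the spout: in the scene half its far end at (685,230) is past the spout at (650,190). I'll release it and go up.

Call:
play_rows([
  [0, 0, 0, 0, 0, 0],
  [0, 0, 0, 0, 0, 0],
  [0, 0, 0, 0, 0, 0],
  [0, 0, 0, 0, 0, 0],
  [0, 0, 0, 0, 0, 0],
], grip=0.6)

```text
t: 9.72
eef_pos: [0.5884, -0.0868, 0.0233]
tcp_rot: [2.495, 1.908, -0.0]
wrist_force: [-0.3, -0.5, -0.5]
width: 0.0685
gripper_force: 0.0
```

Call:
play_rows([
  [0, 0, -10, 0, 0, 0],
  [0, 0, -30, 0, 0, 0],
  [0, 0, -50, 0, 0, 0],
  [-20, 0, -55, 0, 0, 0],
  [-20, 0, -55, 0, 0, 0],
])

```text
t: 10.35
eef_pos: [0.5775, -0.1256, 0.2259]
tcp_rot: [2.494, 1.909, 0.001]
wrist_force: [1.6, 0.9, 0.8]
width: 0.0683
gripper_force: 0.0
```

Call:
play_rows([
  [-20, 20, -15, 0, 0, 0],
  [0, 35, 0, 0, 0, 0],
  [0, 30, 0, 0, 0, 0],
  [0, 20, 0, 0, 0, 0],
  [0, 0, 0, 0, 0, 0],
])

```text
t: 10.98
eef_pos: [0.6746, -0.1725, 0.238]
tcp_rot: [-2.496, -1.908, 0.0]
wrist_force: [-0.3, 0.3, 0.8]
width: 0.068
gripper_force: 0.0
```

Run:
```python
from h import *
import pickle
s=r.state(); print(s["eef_pos"],s["tcp_rot"],s["t"])
f=r.grab_frame("wrist"); save(f,"w3"); pickle.dump(f,open("w3.pkl","wb"))
f=r.grab_frame("scene"); pickle.dump(f,open("scene3.pkl","wb"))
```

```text
[ 0.67460379 -0.17246298  0.23800974] [-2.49560022e+00 -1.90812522e+00  3.59615907e-04] 10.975
```

View pics/w3.png

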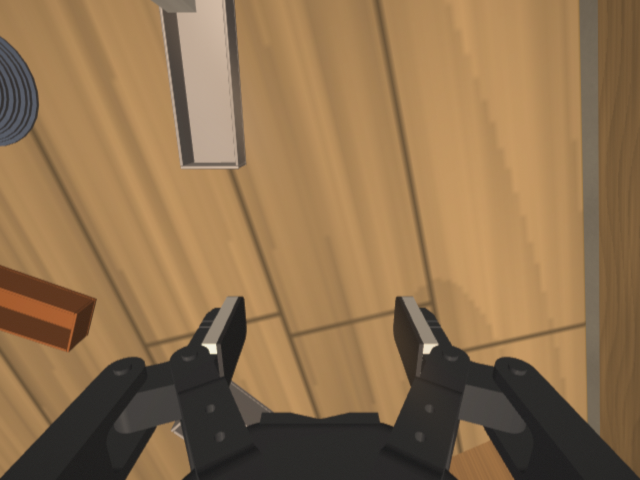

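I shifted the wrong way across, toward dispenser +x. The wrist view still shows the tray free and standing, near rim (182..243,167), with the spout above its far end. Now to a view over the tab and pointer.

```bash
python3 plan.py .4911 .0327 .25 -15.2 10;  python3 - <<'E'
from h import *
import pickle
f=pickle.load(open("w3.pkl","rb")); p=(.638,.0965,-.265); c,s=np.cos(p[2]),np.sin(p[2])
for u,v in((182,167),(243,166),(162,10),(233,10)):
    d=onz(f,u,v,.035)[:2]-p[:2]; print(np.round([c*d[0]+s*d[1],-s*d[0]+c*d[1]],4))
E
```

```text
pos [ 0.6734 -0.1721  0.2385] F [-0.3  0.1  0.3] w 0.0687 t 11.075
[[15.0, -23.0, -1.0, -0.0, 0.0, 0.0], [15.0, -23.0, -1.0, -0.0, 0.0, 0.0], [15.0, -23.0, -1.0, -0.0, 0.0, 0.0], [15.0, -23.0, -1.0, -0.0, 0.0, 0.0], [15.0, -23.0, -1.0, -0.0, 0.0, 0.0]]
[[15.0, -23.0, -1.0, -0.0, 0.0, 0.0], [15.0, -23.0, -1.0, -0.0, 0.0, 0.0], [15.0, -23.0, -1.0, -0.0, 0.0, 0.0], [15.0, -23.0, -2.0, -0.0, 0.0, 0.0], [15.0, -23.0, -1.0, -0.01, 0.0, 0.0]]
[-0.0257 -0.2081]
[ 0.0328 -0.2072]
[-0.0253 -0.0789]
[ 0.034  -0.0789]
```

Call:
play_rows([
  [15, -23, -1, 0, 0, 0],
  [30, -46, -2, 0, 0, 0],
  [30, -46, -3, 0, 0, 0],
  [30, -46, -3, 0, 0, 0],
  [30, -46, -2, 0, 0, 0],
], grip=0.2)

```text
t: 11.7
eef_pos: [0.5071, 0.0134, 0.25]
tcp_rot: [2.495, 1.908, 0.001]
wrist_force: [0.2, 0.5, 0.6]
width: 0.0513
gripper_force: 0.0
```

Call:
play_rows([
  [15, -23, 0, 0, 0, 0],
  [0, 0, 0, 0, 0, 0],
  [0, 0, 0, 0, 0, 0],
  [0, 0, 0, 0, 0, 0],
  [0, 0, 0, 0, 0, 0],
])

```text
t: 12.32
eef_pos: [0.4916, 0.0322, 0.249]
tcp_rot: [-2.496, -1.907, 0.001]
wrist_force: [-0.6, 0.0, -0.3]
width: 0.0514
gripper_force: 0.0
```

Run:
```python
from h import *
import pickle
s=r.state(); print(s["eef_pos"],s["tcp_rot"],s["t"])
f=r.grab_frame("wrist"); save(f,"w4"); pickle.dump(f,open("w4.pkl","wb"))
```

```text
[0.49161357 0.03221962 0.24904176] [-2.49642886e+00 -1.90694519e+00  8.10680198e-04] 12.325
```

View pics/w4.png

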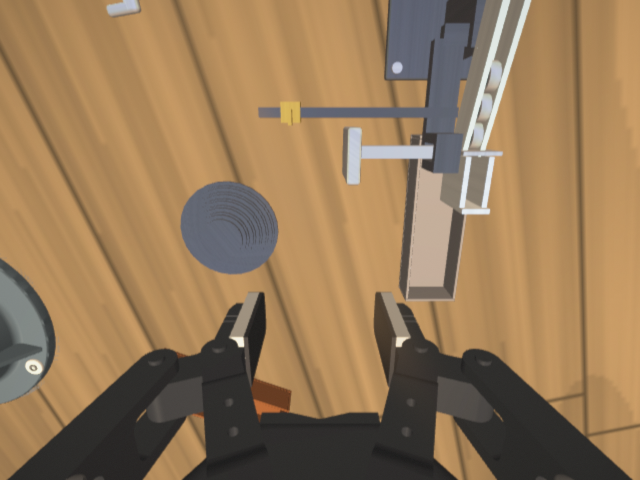

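The wrist view shows the pointer at about (291,112) on the rail, the tab at about (352,155), the tray under the spout with its end past it, and the bearings in the chute at about (485,105). Now to measure the tab's edges and the blade.

Run:
```python
from h import *
import pickle
f=pickle.load(open("w4.pkl","rb")); im=np.array(f["image"]).astype(int)
g=im.mean(2).astype(int)
for v in(135,155,175): print(v,g[v,338:368].tolist())
print("u 352 col",g[120:192,352].tolist())
hsv=cv2.cvtColor(np.array(f["image"]),cv2.COLOR_RGB2HSV)
for v in range(98,128,2): print(v,[f"{a[0]}/{a[1]}/{a[2]}" for a in hsv[v,278:304:2]])
```

```text
135 [148, 147, 148, 148, 143, 105, 97, 98, 99, 116, 179, 195, 202, 202, 203, 202, 203, 202, 201, 201, 200, 200, 189, 171, 152, 148, 147, 148, 146, 146]
155 [151, 151, 150, 146, 123, 101, 99, 101, 109, 148, 194, 206, 210, 209, 207, 205, 205, 207, 208, 208, 207, 201, 192, 175, 200, 204, 203, 203, 203, 203]
175 [154, 154, 154, 152, 147, 116, 101, 102, 120, 187, 201, 208, 208, 206, 206, 206, 206, 207, 208, 207, 203, 194, 135, 147, 148, 149, 148, 148, 148, 149]
u 352 col [148, 149, 149, 148, 149, 148, 147, 165, 191, 198, 201, 201, 202, 202, 202, 203, 203, 204, 206, 208, 208, 207, 205, 204, 205, 206, 207, 208, 206, 207, 209, 209, 208, 207, 205, 207, 209, 209, 208, 208, 209, 209, 209, 207, 206, 206, 207, 208, 208, 207, 207, 208, 208, 208, 206, 206, 207, 208, 209, 208, 208, 209, 209, 198, 167, 144, 148, 149, 148, 148, 148, 149]
98 ['16/124/185', '16/125/189', '16/126/193', '16/126/195', '16/127/197', '16/126/198', '17/127/199', '16/125/194', '16/125/191', '16/125/186', '17/125/180', '16/127/177', '17/125/173']
100 ['16/125/185', '17/126/188', '17/127/193', '16/126/196', '17/127/198', '17/127
[... 1825 characters left out ...]
'21/145/216', '22/146/217', '22/146/215', '21/146/211', '20/151/177', '21/147/214', '21/146/215', '21/147/214', '19/151/154', '16/126/184']
122 ['16/125/186', '17/127/189', '20/138/205', '20/139/207', '20/141/208', '21/146/215', '21/147/212', '20/146/175', '20/140/208', '20/140/210', '20/140/209', '18/138/174', '16/125/187']
124 ['16/125/186', '16/125/186', '16/125/186', '16/125/187', '17/125/188', '20/141/211', '20/144/211', '17/138/170', '17/126/198', '16/124/199', '17/125/198', '16/126/193', '16/125/188']
126 ['16/125/188', '16/125/186', '16/124/185', '16/126/186', '16/126/186', '17/125/191', '17/126/194', '16/126/195', '17/124/198', '17/126/199', '16/125/200', '16/126/195', '16/126/190']
```

Run:
```python
from h import *
import pickle
f=pickle.load(open("w4.pkl","rb")); im=np.array(f["image"]).astype(int)
for v in(112,116,120,123,124): print(v,im[v,284:297,0].tolist(),im[v,284:297,2].tolist())
T=onz(f,353.8,155.5,.13); c,s=np.cos(-.265),np.sin(-.265)
# gate direction from rail edges (rows) and tab: check yaw by tab long axis
a=onz(f,354.4,135,.13)-onz(f,353.1,175,.13); print("tab yaw",np.degrees(np.arctan2(a[1],a[0]))-90)
d=T[:2]-[.638,.0965]; print("tab",T,"disp",c*d[0]+s*d[1],-s*d[0]+c*d[1])
for u in(288,289,289.5,290): 
    P=onz(f,u,117,.088); d=P-T; print(u,P.round(4),"rel x",round(c*d[0]+s*d[1],4),"rel y",round(-s*d[0]+c*d[1],4))
```

```text
112 [217, 218, 217, 216, 216, 215, 211, 170, 193, 213, 214, 215, 216] [93, 94, 93, 92, 93, 90, 89, 68, 80, 90, 90, 91, 92]
116 [216, 218, 216, 216, 215, 215, 211, 178, 194, 213, 214, 214, 216] [92, 94, 92, 93, 92, 92, 89, 72, 81, 90, 91, 92, 92]
120 [216, 217, 217, 216, 215, 215, 211, 175, 177, 211, 214, 214, 215] [93, 93, 93, 93, 92, 91, 90, 71, 72, 89, 91, 91, 92]
123 [192, 193, 193, 197, 214, 215, 213, 191, 170, 197, 201, 202, 202] [95, 95, 95, 95, 93, 92, 91, 80, 75, 97, 99, 99, 100]
124 [187, 187, 188, 193, 211, 213, 211, 189, 170, 194, 198, 199, 199] [95, 95, 96, 96, 94, 92, 92, 81, 78, 98, 100, 101, 102]
tab yaw -15.304598553304317
tab [0.53104296 0.08388201 0.13      ] disp -0.09991866715465317 -0.04019056909833205
288 [0.4904 0.122  0.088 ] rel x -0.0492 rel y 0.0262
289 [0.4911 0.1218 0.088 ] rel x -0.0484 rel y 0.0262
289.5 [0.4915 0.1217 0.088 ] rel x -0.048 rel y 0.0262
290 [0.4919 0.1216 0.088 ] rel x -0.0476 rel y 0.0262
```

```bash
python3 plan.py .531 .083 .2 -15.25 5
```

```text
pos [0.4916 0.0323 0.249 ] F [-0.1  0.8  0.5] w 0.0512 t 12.375
[[12.0, 5.0, 10.0, -0.0, 0.0, 0.0], [12.0, 5.0, 10.0, -0.0, 0.0, 0.0], [12.0, 5.0, 10.0, -0.0, 0.0, 0.0], [12.0, 5.0, 9.0, -0.0, 0.0, 0.0], [11.0, 5.0, 10.0, -0.01, 0.0, 0.0]]
```

Call:
play_rows([
  [12, 5, 10, 0, 0, 0],
  [12, 5, 10, 0, 0, 0],
  [12, 5, 10, 0, 0, 0],
  [12, 5, 9, 0, 0, 0],
  [11, 5, 10, 0, 0, 0],
])

```text
t: 13.0
eef_pos: [0.5314, 0.0841, 0.1995]
tcp_rot: [-2.495, -1.909, 0.0]
wrist_force: [-0.2, -0.5, -0.7]
width: 0.0513
gripper_force: 0.0
```

Call:
play_rows([
  [0, 0, 15, 0, 0, 0],
  [0, 0, 25, 0, 0, 0],
  [0, 0, 25, 0, 0, 0],
  [0, 0, 14, 0, 0, 0],
  [0, 0, 5, 0, 0, 0],
])

```text
t: 13.62
eef_pos: [0.5304, 0.083, 0.1155]
tcp_rot: [-2.495, -1.908, 0.002]
wrist_force: [0.1, -0.2, 1.1]
width: 0.0509
gripper_force: 0.0
```

Call:
play_rows([
  [0, 0, 0, 0, 0, 0],
  [0, 0, 0, 0, 0, 0],
  [0, 0, 0, 0, 0, 0],
  [0, 0, 0, 0, 0, 0],
  [0, 0, 0, 0, 0, 0],
], grip=-0.5)

```text
t: 14.25
eef_pos: [0.5309, 0.0832, 0.1165]
tcp_rot: [2.495, 1.908, 0.0]
wrist_force: [-0.0, 0.1, 0.2]
width: 0.0211
gripper_force: 0.0
```

Call:
play_rows([
  [0, 0, 0, 0, 0, 0],
  [0, 0, 0, 0, 0, 0],
  [0, 0, 0, 0, 0, 0],
  [0, 0, 0, 0, 0, 0],
  [0, 0, 0, 0, 0, 0],
], grip=-1)

```text
t: 14.88
eef_pos: [0.5306, 0.0833, 0.1165]
tcp_rot: [-2.495, -1.908, 0.0]
wrist_force: [-4.0, 1.3, 5.1]
width: 0.0093
gripper_force: 59.0
```

Run:
```python
from h import *
s=r.state(); print(s["eef_pos"],R.from_rotvec(s["tcp_rot"]).as_matrix()[:,1],s["width"])
```

```text
[0.53058169 0.08328483 0.11647365] [ 9.65078658e-01 -2.61959942e-01 -4.14346174e-04] 0.00925049215123792
```

Call:
play_rows([
  [0, -6, 0, 0, 0, 0],
  [0, -10, 0, 0, 0, 0],
  [0, -12, 0, 0, 0, 0],
  [0, -12, 0, 0, 0, 0],
  [0, -8, 0, 0, 0, 0],
])

```text
t: 15.5
eef_pos: [0.4862, 0.0954, 0.1165]
tcp_rot: [2.493, 1.906, 0.004]
wrist_force: [10.2, -3.2, -5.2]
width: 0.0094
gripper_force: 58.3
```

Call:
play_rows([
  [0, 0, 0, 0, 0, 0],
  [0, 0, 0, 0, 0, 0],
  [0, 0, 0, 0, 0, 0],
  [0, 0, 0, 0, 0, 0],
  [0, 0, 0, 0, 0, 0],
])

```text
t: 16.12
eef_pos: [0.4866, 0.0953, 0.1165]
tcp_rot: [2.493, 1.905, 0.004]
wrist_force: [8.5, -4.0, -3.7]
width: 0.0094
gripper_force: 58.7
```

Run:
```python
from h import *
import pickle
s=r.state(); d=s["eef_pos"]-np.array([.5306,.0833,.1165]); print(s["eef_pos"],d@[.9651,-.262,0],s["wrist_force"],s["gripper_force"])
fr={}
for n in("top","scene","wrist"): fr[n]=r.grab_frame(n)
pickle.dump(fr,open("f5.pkl","wb"))
w=np.array(fr["wrist"]["image"])[:,:,::-1]; t=np.array(fr["top"]["image"])[:,:,::-1]; c=np.array(fr["scene"]["image"])[:,:,::-1]
W=w[:480:,:]; W=cv2.resize(W,(480,360)); t2=cv2.resize(t[140:265,200:306],None,fx=2.88,fy=2.88,interpolation=3); c2=cv2.resize(c[175:270,320:480],None,fx=2.4,fy=2.4,interpolation=3)
o=np.zeros((600,800,3),np.uint8); o[:360,:480]=W; o[:360,480:480+t2.shape[1]]=t2[:360]; o[362:362+c2.shape[0],:c2.shape[1]]=c2
cv2.imwrite("pics/f5.png",o); print(t2.shape,c2.shape)
```

```text
[0.48659258 0.0953379  0.11650962] -0.04562548801685472 [ 8.53006316 -4.04163562 -3.69908347] 58.67630660533905
(360, 305, 3) (228, 384, 3)
```

View pics/f5.png

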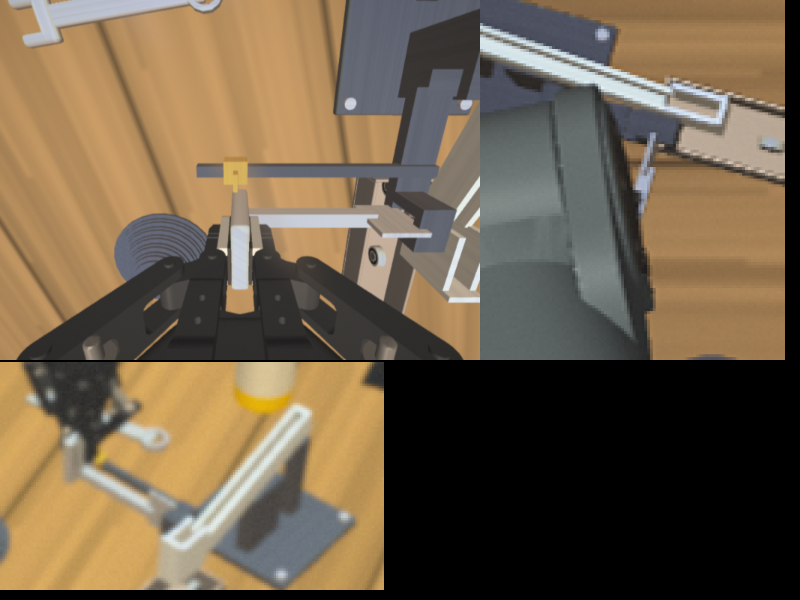

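The tab is held and pulled out. A bearing lies in the tray at (375,255) in the wrist part of the picture, perhaps another at (388,187), and the chute looks empty. Measured travel is 45.6 mm. I'll compare tab and pointer directly in the full-size wrist frame, and count the bearings.

```bash
cat > m.py <<'E'
from h import *
import pickle
f=pickle.load(open("f5.pkl","rb"))["wrist"]; im=np.array(f["image"]).astype(int)
for v in(310,330,350,370): print(v,im[v,302:338].mean(1).astype(int).tolist())
print("col",im[290:396:3,320].mean(1).astype(int).tolist())
for v in(222,232,240,246,250): print(v,im[v,302:330,0].tolist(),im[v,302:330,2].tolist())
print("tray",)
E
python3 m.py
```

```text
310 [148, 143, 117, 58, 66, 133, 185, 195, 200, 204, 206, 207, 206, 206, 205, 205, 204, 205, 205, 204, 204, 204, 204, 205, 206, 209, 209, 206, 202, 194, 161, 90, 74, 122, 145, 147]
330 [159, 82, 52, 50, 51, 88, 177, 198, 204, 209, 212, 212, 213, 212, 211, 210, 209, 208, 208, 207, 208, 207, 208, 208, 209, 209, 208, 204, 200, 187, 83, 51, 52, 56, 91, 161]
350 [46, 62, 81, 83, 82, 82, 130, 194, 206, 211, 213, 213, 213, 213, 212, 212, 211, 212, 211, 212, 213, 212, 213, 211, 210, 208, 205, 199, 190, 149, 86, 82, 84, 81, 61, 45]
370 [42, 55, 80, 82, 82, 84, 115, 193, 202, 206, 208, 208, 208, 210, 211, 211, 211, 211, 211, 210, 210, 210, 209, 210, 208, 209, 205, 200, 187, 118, 85, 82, 82, 78, 52, 41]
col [146, 147, 148, 157, 206, 210, 204, 204, 206, 207, 207, 211, 210, 207, 210, 211, 210, 213, 209, 212, 211, 211, 212, 210, 210, 210, 210, 211, 207, 210, 211, 211, 168, 147, 147, 146]
222 [215, 214, 215, 216, 217, 216, 215, 215, 215, 214, 213, 212, 212, 213, 214, 214, 214, 213, 212, 212, 213, 214, 215, 216, 216, 214, 212, 203] [94, 94, 94, 95, 96, 95, 95, 95, 95, 95, 94, 93, 94, 94, 95, 94, 95,
[... 407 characters left out ...]
 213, 214, 214, 214, 214, 212, 211, 207] [93, 94, 94, 96, 96, 95, 94, 95, 96, 96, 96, 96, 95, 96, 95, 89, 95, 96, 95, 96, 95, 96, 96, 97, 96, 95, 96, 96]
246 [202, 203, 203, 204, 205, 204, 203, 203, 205, 215, 216, 216, 215, 215, 213, 194, 204, 205, 205, 206, 206, 207, 207, 208, 207, 205, 204, 201] [96, 97, 97, 97, 98, 97, 97, 98, 97, 96, 95, 96, 95, 95, 95, 92, 100, 100, 101, 101, 102, 102, 102, 103, 102, 101, 101, 101]
250 [191, 191, 190, 190, 190, 190, 191, 191, 195, 215, 216, 216, 216, 215, 212, 187, 196, 199, 199, 200, 199, 200, 201, 201, 201, 201, 200, 198] [98, 99, 99, 100, 100, 99, 99, 99, 99, 96, 95, 95, 95, 95, 95, 95, 102, 105, 104, 105, 105, 105, 106, 106, 106, 107, 106, 105]
tray
```

```bash
cat > m2.py <<'E'
from h import *
import pickle,sys
F=pickle.load(open("f5.pkl","rb")); f=F["wrist"]
ut,vt,ub,vb=map(float,sys.argv[1:5]); c,s=np.cos(-.266),np.sin(-.266)
D=lambda P:np.array([c*(P[0]-.638)+s*(P[1]-.0965),-s*(P[0]-.638)+c*(P[1]-.0965)])
print("tab",D(onz(f,ut,vt,.13)),D(onz(f,ut,vt+40,.13)),"blade",D(onz(f,ub,vb,.088)))
print("predicted tab px at TCP",proj(f,[*r.state()["eef_pos"][:2],.13]))
t=F["top"]; g=np.array(t["image"])
E
python3 m2.py 319.55 325 313.6 246
python3 - <<'E'
import pickle,cv2,numpy as np
f=pickle.load(open("f5.pkl","rb"))
# dark/round bearings against beige tray floor, in wrist and top views
w=cv2.cvtColor(np.array(f["wrist"]["image"]),cv2.COLOR_RGB2HSV)
for n,b in(("wrist",(440,220,580,420)),("top",(260,165,306,205))):
    h=cv2.cvtColor(np.array(f[n]["image"]),cv2.COLOR_RGB2HSV)[b[1]:b[3],b[0]:b[2]]
    m=(h[:,:,1]<35).astype(np.uint8)
    k,_,st,ce=cv2.connectedComponentsWithStats(m); print(n,[(st[i].tolist(),(ce[i]+b[:2]).round().tolist()) for i in range(1,k) if st[i][4]>8])
E
```

```text
tab [-0.1454312  -0.03149303] [-0.14543481 -0.04995236] blade [-0.14814122 -0.01503297]
predicted tab px at TCP [318.61157581 345.87057843]
wrist [([0, 0, 140, 117, 5168], [533.0, 266.0]), ([114, 16, 12, 10, 38], [560.0, 241.0]), ([0, 65, 65, 20, 1104], [468.0, 294.0]), ([52, 111, 11, 21, 87], [498.0, 341.0]), ([62, 113, 13, 22, 222], [508.0, 344.0]), ([0, 138, 97, 62, 3045], [473.0, 398.0])]
top [([0, 3, 27, 16, 171], [272.0, 176.0]), ([37, 22, 8, 5, 30], [300.0, 189.0])]
```

Call:
play_rows([
  [0, -1, 0, 0, 0, 0],
  [0, -1, 0, 0, 0, 0],
  [0, -0.8, 0, 0, 0, 0],
  [0, 0, 0, 0, 0, 0],
  [0, 0, 0, 0, 0, 0],
])

```text
t: 16.9
eef_pos: [0.484, 0.096, 0.1165]
tcp_rot: [2.493, 1.905, 0.004]
wrist_force: [9.4, -4.6, -3.1]
width: 0.0089
gripper_force: 58.7
```

Call:
play_rows([
  [0, 0, 0, 0, 0, 0],
  [0, 0, 0, 0, 0, 0],
  [0, 0, 0, 0, 0, 0],
  [0, 0, 0, 0, 0, 0],
  [0, 0, 0, 0, 0, 0],
])

```text
t: 17.52
eef_pos: [0.484, 0.096, 0.1165]
tcp_rot: [2.493, 1.905, 0.004]
wrist_force: [9.3, -4.0, -4.1]
width: 0.0096
gripper_force: 58.7
```

```bash
python3 - <<'E'
from h import *
import pickle
s=r.state(); d=s["eef_pos"]-np.array([.5306,.0833,.1165]); print(d@[.9651,-.262,0],s["wrist_force"],s["gripper_force"],s["t"])
fr={n:r.grab_frame(n) for n in("top","scene","wrist")}; pickle.dump(fr,open("f5.pkl","wb"))
t0=np.array(pickle.load(open("top0.pkl","rb"))["image"]).astype(int); t1=np.array(fr["top"]["image"]).astype(int)
D=np.abs(t1-t0).sum(2)
print("chute diff", [D[v-3:v+4,u-3:u+4].max() for u,v in((238,166),(248,169),(258,172))], "ref", D[150:163,196:226].max())
p=(.638,.0965,-.265); c,s_=np.cos(p[2]),np.sin(p[2])
W=lambda x,y,z:[p[0]+c*x-s_*y,p[1]+s_*x+c*y,z]
# rectified tray interior at floor height z=12mm, in the dispenser frame, each camera; dark/light spots printed coarse
for n in fr:
    f=fr[n]; g=cv2.cvtColor(np.array(f["image"]),cv2.COLOR_RGB2HSV)
    print(n)
    for x in np.arange(-.02,.026,.005):
        print(" ".join("%3d/%3d"%((lambda q:(g[int(q[1]),int(q[0])][1],g[int(q[1]),int(q[0])][2]) if 0<=q[0]<640 and 0<=q[1]<480 else (0,0))(proj(f,W(x+.003,y,.011)))) for y in np.arange(-.2,-.03,.0085)))
E
python3 m.py
```

```text
-0.04833490913880542 [ 9.25665927 -3.97911656 -4.14388156] 58.67129623889923 17.525
chute diff [np.int64(407), np.int64(333), np.int64(361)] ref 31
top
 62/116  52/176  50/185  49/183  47/183  48/185  48/186  48/186  50/185  49/186  47/185  48/186  48/187  48/187  47/185  48/187  45/188  47/191  40/ 89  45/ 91
 10/174  30/177  47/183  49/183  49/183  49/184  48/185  49/183  47/185  47/185  49/186  47/185  48/187  47/186  49/188  45/186  47/189  47/189  41/ 80  47/ 93
 13/176   7/171  47/183  47/183  50/183  47/184  51/185  49/184  50/159  53/106  49/186  48/187  48/186  48/186  48/187  47/188  47/189  46/192  39/ 78  48/ 96
 50/182  51/184  50/183  49/183  47/183  50/185  49/183  48/186  38/156  22/197  23/163  48/186  47/186  47/186  49/124  50/118  48/116  48/118  47/ 87  39/ 92
 49/182  50/183  49/182  49/182  49/184  47/183  50/184  49/184  23/168  23/186  47/172  50/185  49/184  45/186  52/107  28/120   8/128  26/117  10/129  23/123
 48/181  49/183  51/184  49/183  48/181  49/184  50/183  46/181  50/184  50/184  48/185  48/185  48/185  49/187  10/128  41/188  29/241  30/243  31/
[... 5366 characters left out ...]
14, 214, 214, 213, 212, 211, 211, 212, 213, 214] [98, 97, 95, 95, 94, 93, 93, 94, 95, 96, 96, 94, 96, 95, 97, 96, 95, 96, 96, 96, 96, 96, 95, 94, 95, 96, 95, 95]
246 [192, 196, 202, 202, 202, 201, 201, 202, 201, 203, 202, 201, 201, 202, 209, 214, 214, 215, 214, 214, 212, 206, 204, 204, 205, 205, 206, 206] [99, 98, 97, 97, 97, 97, 97, 97, 98, 97, 98, 97, 98, 97, 98, 96, 95, 97, 96, 96, 98, 100, 101, 101, 102, 102, 102, 102]
250 [192, 191, 191, 190, 190, 190, 190, 189, 189, 189, 190, 190, 190, 192, 203, 214, 215, 215, 214, 213, 209, 199, 198, 199, 199, 200, 200, 200] [99, 98, 99, 98, 98, 99, 99, 98, 99, 100, 99, 100, 100, 100, 98, 96, 96, 97, 95, 96, 99, 104, 104, 105, 105, 105, 105, 107]
tray
```

```bash
python3 m2.py 319.5 325 319.0 246
python3 - <<'E'
from h import *
import pickle
fr=pickle.load(open("f5.pkl","rb"))
p=(.638,.0965,-.265); c,s_=np.cos(p[2]),np.sin(p[2]); W=lambda x,y,z:[p[0]+c*x-s_*y,p[1]+s_*x+c*y,z]
def amap(f,xs,ys,z):
    h=cv2.cvtColor(np.array(f["image"]),cv2.COLOR_RGB2HSV)
    for x in xs:
        o=""
        for y in ys:
            u,v=proj(f,W(x,y,z)).astype(int); H,S,V=h[v,u]; o+=("#" if V<100 else "+" if V<145 else "o") if S<42 else ("." if V>180 else "-" if V>140 else ",")
        print(o)
print("scene floor: cols y -.14..-.01 (2mm)"); amap(fr["scene"],np.arange(-.03,.032,.004),np.arange(-.14,-.008,.002),.004)
print("now/before top chute, z=.115, y -.05..0.06")
for f in(pickle.load(open("top0.pkl","rb")),fr["top"]): 
    g=np.array(f["image"]).mean(2); 
    for x in(-.004,0,.004): print([int(g[tuple(proj(f,W(x,y,.115)).astype(int)[::-1])]) for y in np.arange(-.055,.05,.005)])
print("scene before/now chute")
for f in(pickle.load(open("scene0.pkl","rb")),fr["scene"]):
    g=np.array(f["image"]).mean(2)
    for x in(-.004,0,.004): print([int(g[tuple(proj(f,W(x,y,.115)).astype(int)[::-1])]) for y in np.arange(-.085,.06,.005)])
E
```

```text
tab [-0.14816623 -0.03149103] [-0.14817155 -0.04995085] blade [-0.1482444  -0.01503499]
predicted tab px at TCP [318.66078398 345.92292639]
scene floor: cols y -.14..-.01 (2mm)
,,,,,,,,,,+,,,,,,,,,,,,,,,,,,,,,,,,,,,,,,,,,,,,,,,--.........-----
,,,,,,,,,,,,,,,,,-,,,,,-,,,,,,,,,,,,,,,,,,,,,,,,,--.......--------
--.-.-.-.......---.-.-.-......-.-.-.-.-.-......-......-.----------
.......................................................-----------
..............ooooo...................................ooooo++,+,,-
...........oooooooooo...............................ooooooooo++,,,
.........-oooooooooo.............................oooooooooooo,,,,,
........--o++++++,o...........................---o+o+o++++++,,,,,,
.......--,,,,,----.............................--,,++++,,,,,,,,,,,
.......-.-.-.-................................-.-------,,,,,,,,,,,
......................................................---,--------
-------...-.-.-.-.-----------.-.-.-.-.-.-.--------.-.-------------
,,,,,,,,,,,,,,,,,,,,,,,,,,,,,,,,,,,,,,,,,,,,,,,,,,,,,,,,,,,,,,,,--
,,,,,++,,,,,,,,,,,,,,,,,,,,,,++,,,,,,,,,,,,,,,,,,,,,
[... 1049 characters left out ...]
3, 177, 187, 192, 219, 209, 212, 223, 224, 218, 209, 195, 201, 172, 174, 170, 171, 171, 177, 210]
[219, 180, 159, 174, 174, 159, 157, 158, 189, 193, 218, 221, 219, 223, 222, 197, 193, 203, 210, 209, 190, 172, 173, 175, 210, 212, 211, 215, 224, 223]
[209, 190, 215, 205, 156, 198, 195, 170, 107, 98, 123, 126, 130, 133, 140, 174, 152, 160, 201, 210, 214, 227, 223, 220, 217, 214, 214, 183, 180, 176]
[230, 215, 216, 215, 214, 217, 208, 175, 147, 128, 137, 184, 194, 197, 221, 211, 218, 223, 222, 201, 196, 194, 209, 180, 177, 177, 175, 176, 179, 214]
[222, 189, 165, 177, 179, 186, 194, 220, 195, 199, 221, 224, 214, 220, 219, 197, 194, 190, 173, 173, 177, 177, 176, 179, 215, 216, 217, 219, 228, 227]
```

Run:
```python
from h import *
import pickle
fr=pickle.load(open("f5.pkl","rb"))
p=(.638,.0965,-.265); c,s_=np.cos(p[2]),np.sin(p[2]); W=lambda x,y,z:[p[0]+c*x-s_*y,p[1]+s_*x+c*y,z]
def nat(f,u0,u1,v0,v1,du,dv):
    h=cv2.cvtColor(np.array(f["image"]),cv2.COLOR_RGB2HSV)
    for v in range(v0,v1,dv): print(v,"".join((("#" if V<80 else "+" if V<145 else "o" if V<200 else "O") if S<42 else ("." if V>180 else "-" if V>140 else ",")) for H,S,V in h[v,u0:u1:du]))
f=fr["scene"]; print([(y,z,proj(f,W(0,y,z)).astype(int).tolist()) for y in(-.12,-.05,-.03) for z in(.003,.035)])
u,v=proj(f,W(0,-.04,.015)).astype(int); nat(f,u-55,u+32,v-28,v+25,1,1)
f=fr["wrist"]; print("wrist",[(y,proj(f,W(0,y,.003)).astype(int).tolist()) for y in(-.12,-.05,-.035)]); nat(f,480,600,222,312,1,2)
```

```text
[(-0.12, 0.003, [378, 292]), (-0.12, 0.035, [378, 282]), (-0.05, 0.003, [397, 275]), (-0.05, 0.035, [398, 265]), (-0.03, 0.003, [402, 270]), (-0.03, 0.035, [403, 261])]
241 .....................................----,++++++++oOOOOooOOOoooOOOOOo---o+++###########
242 ......................................---,,++++++oOOOOoOOOOOooOOOOOo---o++++###########
243 ........................................-,,+##++oOOOOooOOOOOOOOOOOo---o+++++++#########
244 .........................................-,,+++oOOOOoooOOOOOOOOOOoo--o+++++++#+########
245 .........................................-,++ooOOOOoo-oOOOOOOOOOoo--oo++++++#+#########
246 .........................................-++ooOOOOo--ooOOOOOOoooo---o++++++#+##+######+
247 ..........................................ooOOOOoo---ooOOOOooooo---o++++++++#++#####+++
248 ..........................................oOOOOOoo--ooOOOOoo------o++++++++########++++
249 ..........................................oOOOOOOoooOOOOOoo------o++++++++++#######++++
250 ...........................................ooOOOOOOOOOOOo-------oo++++++++++#+####+++++
251 .......
[... 8940 characters left out ...]
--------------------------------,,#######++++++++++++++++++++++++++++++++++
302 OOOOOOOOOOOOOOo+,,,,,-----------------------------------------------------------,,###+++++++++++++++++++++++++++++++++++
304 +++++++++++++-..-,,,,,,,-----------------------------------------------------------,++++++++++++++++++++++++++++++++++++
306 ,,,,,,,,,,,,,-....-,,,,,,,---------------------------------------------------------------+++++++++++++++++++++++++++++++
308 ,,,,,,,,,,,,,-......-,,,,,,,----------------------------------------------------------------++++++++++++++++++++++++++++
310 ,,,,,,,,,,,,-.........-,,,,,,,ooooooooooooooooooooooooooooooooooooooooooooooooooooooooooooooooo+++++++++++++++++++++++++
```

Run:
```python
from h import *
import pickle
fr=pickle.load(open("f5.pkl","rb")); top2=pickle.load(open("top2.pkl","rb"))
p=(.638,.0965,-.265); c,s_=np.cos(p[2]),np.sin(p[2]); W=lambda x,y,z:[p[0]+c*x-s_*y,p[1]+s_*x+c*y,z]
for f in(top2,fr["top"]):
    print("spout top corners",[proj(f,W(x,y,.112)).round().astype(int).tolist() for x in(-.011,.011) for y in(-.089,-.045)])
    h=cv2.cvtColor(np.array(f["image"]),cv2.COLOR_RGB2HSV)
    for v in range(164,190): print(v," ".join("%d/%d"%(a[1],a[2]) for a in h[v,256:290:2]))
```

```text
spout top corners [[284, 183], [264, 178], [286, 173], [266, 168]]
164 123/156 121/158 122/159 121/158 127/157 123/157 123/157 123/157 123/157 122/159 124/158 119/158 123/157 123/159 123/159 124/158 122/159
165 125/157 123/158 125/157 122/157 107/160 104/159 123/157 125/157 121/158 123/159 123/158 126/156 122/159 122/159 124/160 121/160 123/159
166 140/148 130/151 126/152 123/154 70/160 18/170 130/153 126/154 124/152 123/153 122/153 124/152 123/156 124/154 122/155 123/155 123/154
167 16/223 111/151 134/145 128/146 14/176 17/164 60/187 116/128 132/145 124/148 122/148 123/147 122/148 122/148 123/147 122/148 125/147
168 18/247 22/237 28/184 144/140 12/155 8/134 46/111 55/175 33/198 122/132 129/144 127/147 121/147 122/146 125/145 124/146 124/146
169 5/149 18/236 18/240 14/222 16/180 33/201 39/244 22/162 32/129 53/199 78/161 124/123 128/147 125/147 122/148 121/147 125/147
170 7/171 11/170 16/197 18/244 34/203 5/141 33/245 34/247 40/231 17/168 69/111 52/207 79/152 123/141 124/150 125/149 122/149
171 17/190 32/197 21/202 12/177 35/206 10/177 2/132 25/187 33/243 34/246 40/235 6/137 67/114 49
[... 4719 characters left out ...]
184 49/93 49/93 48/95 48/96 50/96 49/98 39/78 51/130 45/175 47/146 50/107 51/109 58/110 57/108 51/116 47/189 47/186
185 50/92 50/92 49/93 49/94 50/96 49/98 27/65 50/169 46/188 47/183 49/172 49/134 50/108 51/109 51/134 48/186 48/186
186 49/94 46/88 47/87 45/90 49/93 50/97 22/46 48/192 46/187 46/188 47/188 49/183 49/172 49/124 47/145 46/187 48/187
187 26/69 52/103 45/143 47/92 49/93 48/95 38/54 47/195 47/186 47/186 47/186 47/188 48/187 49/181 47/172 47/186 47/184
188 28/45 34/111 34/151 52/93 50/92 40/89 48/53 46/192 47/189 47/189 46/187 46/188 48/187 48/187 47/184 47/185 49/184
189 40/38 43/142 8/102 20/77 40/82 48/91 54/94 47/191 47/188 47/186 47/186 45/186 47/188 47/186 48/186 47/186 48/187
```

Run:
```python
from h import *
import pickle
fr=pickle.load(open("f5.pkl","rb")); a=np.array(r.grab_frame("scene")["image"]).astype(int); s2=np.array(pickle.load(open("scene2.pkl","rb"))["image"]).astype(int); s3=np.array(pickle.load(open("scene3.pkl","rb"))["image"]).astype(int)
g=a.mean(2).astype(int)
print("far"); [print(v,g[v,388:418].tolist()) for v in range(258,276)]
print("near"); [print(v,g[v,368:390].tolist()) for v in range(282,296)]
D=np.abs(a-s3).sum(2); print("diff vs tray-only"); [print(v,"".join("#" if d>120 else "+" if d>50 else "." for d in D[v,370:480])) for v in range(196,296,2)]
```

```text
far
258 [173, 172, 175, 172, 175, 171, 168, 164, 162, 163, 162, 162, 161, 161, 160, 161, 158, 157, 154, 153, 152, 151, 148, 145, 141, 129, 121, 111, 100, 94]
259 [174, 171, 175, 173, 173, 170, 167, 163, 163, 160, 162, 163, 161, 160, 160, 161, 161, 156, 155, 152, 149, 149, 145, 147, 147, 142, 136, 129, 116, 107]
260 [170, 173, 173, 173, 174, 170, 168, 165, 162, 162, 163, 163, 162, 160, 159, 160, 156, 158, 154, 153, 150, 147, 147, 146, 145, 148, 147, 142, 136, 122]
261 [169, 172, 175, 175, 172, 168, 167, 164, 161, 163, 164, 163, 156, 151, 149, 151, 158, 160, 158, 154, 150, 149, 147, 149, 150, 148, 149, 148, 145, 141]
262 [169, 174, 172, 172, 171, 168, 167, 163, 163, 164, 162, 156, 148, 138, 126, 132, 145, 153, 157, 157, 151, 149, 148, 151, 145, 148, 149, 148, 146, 144]
263 [170, 172, 173, 173, 173, 168, 166, 161, 164, 158, 155, 147, 133, 122, 111, 113, 122, 136, 150, 155, 155, 155, 149, 150, 147, 145, 148, 145, 147, 145]
264 [170, 171, 174, 173, 172, 168, 167, 162, 159, 155, 144, 133, 121, 113, 110, 107, 105, 114, 128, 139, 145, 152, 153, 152, 149, 148, 147, 145, 145, 144]
265 [158, 16
[... 8347 characters left out ...]
..........
284 ............................+##.+######+......................................................................
286 ........+..++...............+#+.#######.......................................................................
288 ........+####+..............++.+####++........................................................................
290 ...+++++####+................+++##++..........................................................................
292 ...++######+..................................................................................................
294 ....+++##++...................................................................................................
```

Run:
```python
from h import *
import pickle
fr=pickle.load(open("f5.pkl","rb")); c,s=np.cos(-.265),np.sin(-.265)
D=lambda P:(np.array([c*(P[0]-.638)+s*(P[1]-.0965),-s*(P[0]-.638)+c*(P[1]-.0965)])*1e3).round(1)
for n,u,v in(("scene",377,288),("scene",399,268),("wrist",512,250),("wrist",512,242),("wrist",516,260)):
    print(n,u,v,[D(onz(fr[n],u,v,z)).tolist() for z in(.003,.011,.019,.025)])
h=cv2.cvtColor(np.array(fr["wrist"]["image"]),cv2.COLOR_RGB2HSV)
for v in range(322,366,2): print(v,"".join((("#" if V<80 else "+" if V<145 else "o" if V<200 else "O") if S<42 else ("." if V>180 else "-" if V>140 else ",")) for H,S,V in h[v,470:550]))
```

```text
scene 377 288 [[-10.4, -111.2], [-6.1, -117.1], [-1.9, -123.0], [1.3, -127.4]]
scene 399 268 [[-11.3, -28.3], [-7.0, -34.8], [-2.7, -41.3], [0.4, -46.2]]
wrist 512 250 [[-2.2, -50.0], [-7.1, -46.9], [-12.0, -43.8], [-15.7, -41.5]]
wrist 512 242 [[-3.3, -43.6], [-8.2, -40.7], [-13.1, -37.9], [-16.8, -35.7]]
wrist 516 260 [[2.4, -58.2], [-2.7, -54.8], [-7.8, -51.5], [-11.6, -49.0]]
322 +,,,,,,,,,,,,,,,,,,,-.........................................-,,,,,,,,#########
324 ,,,,,,,,,,,,,,,,,,,,-.........................................,,+,,,,,,,,,######
326 ,,,,,,,,,,,,,,,,,,,-.........................................-,,,+,,,,,,,,,,####
328 ,,,,,,,,,,,,,,,,,,,-......-,,,,,,,,,,,,,--...................,,,,,,,,,,,,,,,,,+#
330 ,,,,,,,,,,,,,,,,,,,-.....-,,,,,,,,---------.................-,,,,,,,,,,,,,,,,,,,
332 ,,,,,,,,,,,,,,,,,,-.....-,######,,-oo...----................,,,,,,,,,,,,,,,,,,,,
334 ,,,,,,,,,,,,,,,,,,-.....,###,,,,#,,ooooooooooo.............-,,,,,,,,,,,,,,,,,,,,
336 ,,,,,,,,,,,,,,,,,--.....,,,,,,,,,#,,ooooooooooo............,,,,+,,,,,,,,,,,,,,,,
338 ,,,,,,,,,,,,,,,,,-......,##,###,,
[... 452 characters left out ...]
,,,,,,,,,,,,,,,,,,,,
350 ,,,,,,,,,,,,,,,-...........-,,#####+,+oOOOOOOOOo........,,,,,,,,,,,,,,,,,,,,,,,,
352 ,,,,,,,,,,,,,,--............-,,,,,,,+oooooooooo........-,,,,,,,,,,,,,,,,,,,,,,,,
354 ,,,,,,,,,,,,,,-..-............-,,,,-oooooooooo.........,,,,,,,,,,,,,,,,,,,,,,,,,
356 ,,,,,,,,,,,,,,-.......................................-,,,,,,,,,,,,,,,,,,,,,,,,,
358 ,,,,,,,,,,,,,-........................................,,,,,,,,,,,,,,,,,,,,,,,,,,
360 ,,,,,,,,,,,,,-..-....................................-,,,,,,,,,,,,,,,,,,,,,+,,,,
362 ,,,,,,,,,,,,,-.......................................,,#,+,,,,,,,,,,,,,,,,,,,,,,
364 ,,,,,,,,,,,,-.......................................-,,,,,,,,,,,,,,,,,,,,,,,,,,,
```

All three bearings show up as low-saturation spots inside the tray, at y ≈ -42, -120 and -193 mm in the dispenser frame. The third is seen in both the top and scene views, and the chute and spout are empty. Tab and pointer agree to about 0.1 mm, so I'm handing in.

```bash
python3 -c "
from cell import r
s=r.state(); print(s['eef_pos'],s['gripper_force'],s['t']); print(r.sign_off())"
```

```text
[0.48395885 0.09604412 0.11649242] 58.67107808589935 17.725
the job is handed in; nothing more can be done
None
```

The job is handed in at 17.7 s, with no verdict shown: the tray was set under the spout at about 15 N per finger and let go, the tab is held within about 0.1 mm of the pointer by camera, and all three bearings appear to be in the tray (the third identified only from colour readings in two camera views).

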